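# Turn the battery pack at the post to face the magnifier

### The job

The battery pack's terminals need inspecting: push the square pack against the short fixed post so that it pivots there, flat on the cart, through a quarter turn, until its terminal side (now towards the robot) looks squarely to the side of the cart where the magnifier stands. Do not lift or tip the pack, leave it lying close beside the post, and leave the other loose things where they are.

Things in the scene. Friction and masses are not known exactly. Their poses are not given: they have to be found in the camera images.
- pack: Square blue plastic battery pack shell, 100 x 100 mm, 34 mm tall, about 0.4 kg, loose, flat on the cart; too wide to grip. Origin: centre of its underside, z up. Its -x side is the terminal side, the other three are plain. At the start the terminal side looks to the robot (within 12 degrees) and its +x side looks at the post, at most 60 mm off.
- terminals (a point): Middle of the pack's terminal side (17 mm up). Two brass tabs there, each 7 mm wide, 9 mm either side of the middle, stick out 5 mm, and a black plastic block (34 mm wide, 18 mm deep, 8 mm high) sits on the pack's top at that edge; the rest of the side is flat.
- post: Short round corner post fixed to the cart top: an aluminium sleeve, 18 mm in diameter, that turns freely on a bolt, so a side of the pack slides past it easily; 46 mm tall. Origin: on its axis at the cart top. It stands beyond the pack, roughly opposite the middle of its far side. The pack pivots well if the post catches it near one end of a side; a push aimed almost straight at the post only presses it on.
- magnifier: Swing arm magnifier, fixed: an upright round lens in a black ring (102 mm across, centre 85 mm up) on an aluminium boom; its pole, 210 mm tall, stands 140 mm beyond the lens (+x). Origin: on the cart under the lens. x points away from the robot, the lens looks along y. It stands about 0.36 m out on the left (+y) or the right (-y), differently each time; the sensor board takes the other side.
- sensor_board: Green circuit board 75 x 100 mm on four 12 mm feet, with two domed sensor eyes, 38 mm tall in all, fixed to the cart on the side opposite the magnifier. Origin: centre of its underside. Not to be used.
- standoffs: Bundle of seven brass standoffs clipped together, upright, 25 mm across, 40 mm tall, loose, 120 to 140 mm beyond the post. Origin: centre of its underside. Leave alone.
- bumper: Black rubber bumper switch, about 60 x 80 x 20 mm, loose, near the robot on the left. Origin: centre of its underside. Leave alone.
- screwdriver: Screwdriver 160 mm long, loose, lying near the robot on the right. Leave alone.
- wheel: Rubber wheel 64 mm across, 24 mm thick, lying flat and loose, far left. Origin: centre of its underside. Leave alone.
- gearmotor: Small white gear motor, about 65 x 30 x 20 mm, loose, far right. Origin: under its gearbox. Leave alone.
Mind the look-alikes: they are no part of the job. Of the things like the pack, leave any that is pink; of the rest the larger one is meant. There is more than one size of the magnifier; the one meant has the size given above.

How it is judged:
On the way:
1. the pack, part-way through its turn, is pressed against the post (contact force between pack and post above 0.3 N and angle between the x axis of pack and the y axis of magnifier, either way round between 0.25 and 1.3 rad), for 0.05 s.
At the end, for the whole second after the job is handed in: The pack lies flat and at rest, its terminal side facing the magnifier's side of the cart (its x axis within 0.2 rad of the lens's axis, the magnifier on its terminal side), its centre within 120 mm of the post's axis (angle between the x axis of pack and the y axis of magnifier, either way round below 0.2 rad and x of magnifier in the frame of pack below -0.1 m and horizontal distance between pack and post below 0.12 m and angle between pack's own z axis and vertical below 0.05 rad and height (world z) of pack below 0.005 m and linear speed of pack below 0.01 m/s); the robot touches nothing.
It fails at once if the pack is lifted or tipped (height (world z) of pack above 0.02 m or angle between pack's own z axis and vertical above 0.25 rad).
It fails at once if another loose thing is shifted by more than 25 mm (distance of any of standoffs, bumper, screwdriver, wheel, gearmotor from where it was at the start of the episode above 0.025 m).
It also fails if it takes over 51 s, if anything falls off the work surface, if the arm or the gripper's body presses on something with over 40 N, if the wrist force passes 120 N, or if a joint passes its speed limit or range.

### The arm

A 6-joint arm with a two-finger parallel gripper is mounted at the origin on the work surface. World frame = base frame: x ahead of the robot, y to its left, z up, the work surface at z = 0. Lengths are in m, angles in rad, forces in N, time in s.
With the tool pointing down it reaches from about 0.25 to 0.8 m from the base axis. Payload 3.9 kg.
Tool frame: the origin (TCP) lies between the finger pads; the fingertips stand ctrl.nose_length ahead of it and the grasp point (between the pads) lies 2 mm behind it (ctrl.nose_length is the distance from the TCP to the fingertips, in m); z points along the fingers, y is the line along which they close (so a half turn about z gives the same grasp; the last joint's range is limited). The gripper opens to 85 mm and grips with 20 to 120 N. Pads are 22 mm wide; open, the fingers measure 114 mm over their backs; the gripper's body (76 mm by 85 mm) begins 54 mm behind the grasp point. The pads swing forward as they close: fully open they stand 13 mm farther back than shut.
Start: joints at [1.346, 0.26, -0.138, 1.173, 0, 1.571], TCP at [0.117, 0.512, 0.248] pointing down, gripper open.
Joint ranges: [-2.78, 2.78], [-0.83, 1.72], [-1.28, 1.37], [-1.9, 2.12], [-1.57, 1.48], [-3.14, 3.14]. Speed limits (rad/s): [2.57, 2.57, 3.14, 3.14, 3.14, 3.14].

### API

Orientations are given as a unit quaternion [x, y, z, w].
In Python, from station import ctrl gives the robot as it stands.
- The arm moves only by the tool apply_moves, never from a script. Its argument "plan" is a list of rows, each an object with "delta_pos": the shift along the tool's x, y, z normalised to -1 to 1, where 1 is 400 mm, a list of three; "yaw": the turn about the tool's z normalised to -1 to 1, where 1 is 8 degrees. In form: [{"delta_pos": [x, y, z], "yaw": yaw}, ...]. A call has 1 to 12 rows; each row shifts and turns the commanded pose from where the row before left it, along the tool's axes as they then stand; what a row does not reach is not made up. A row lasts 1/10 s, in which the tool goes at most 50 mm and 8.59 degrees, less where a joint would pass 70% of its speed; a pose out of reach is approached as far as the arm can. A call with a number of a shift or a turn outside -1 to 1 is refused whole. A call with a gripper value outside its range is refused whole. "fingers" is the opening, from 0 (shut) to 1 (fully open), set as the call begins (left out, the last holds). The fingers move at their own pace and stop on an object; the grip force is fixed at half the most. Time passes only in rows, so rows that do not move let the fingers close. It gives the time, the measured TCP pose, the force, the opening and the grip force at its end, in the units of the state.
- ctrl.get_state(): the state, without advancing time (a new reading comes with each control period).
- ctrl.snapshot(name): name is "scene" or "top"; returns a dict with "frame" (420x560x3 uint8, red, green, blue), "fx", "fy", "cx", "cy" (pixels), "extrinsics" (4x4, takes a point from camera to world coordinates). Camera axes: x right, y up, looking along -z (the intrinsics and any distortion apply to the point x, -y, -z); pixel columns grow to the right and rows downward; lengths in m; the calibration is good to about 2 mm. A picture is of the moment at which its call begins. There is no depth.
- ctrl.close_job(): hands the job in; it is judged then, once.
The state is a dict: "t": time; "q": joint angles; "dq": joint speeds; "tau": joint torques, N m; "eef_pos": TCP position; "ee_rot": TCP orientation; "contact_force": force on the tool from outside, world axes, zero at the start; "ft_torque": the same for the moment, N m; "width": finger opening in m; "grasp_force": force on a finger pad.
Only numpy, scipy, OpenCV 4.12 (cv2) and the standard library are available. Lean on these libraries where they do the work, as an engineer would, in place of code of your own. Each camera call takes 0.05 s, during which the arm holds its last target. There are 200 camera calls.

## Working session

There is one attempt and no reset: what is moved stays moved. The work goes in short steps, Python scripts to look and compute and a tool call to move; the robot and the scene stay as the last step left them, time stands still between calls to the robot, and variables do not carry over. Pictures are saved under pics/ and viewed, at most 10 in all, crops included, and the job is handed in when it is done.

Besides the shell and the picture viewer there is one more tool, called by a JSON object that holds its "method" and its "body". apply_moves: Moves the arm, as the interface text tells. Scaled input: -1 to 1 covers 400 mm each way for a shift and 8 degrees each way for a turn. Its arguments: {"type":"object","properties":{"plan":{"type":"array","items":{"type":"object","properties":{"delta_pos":{"type":"array","items":{"type":"number","minimum":-1,"maximum":1}},"yaw":{"type":"number","minimum":-1,"maximum":1}}}},"fingers":{"type":"number"}},"required":["plan"]}

```bash
mkdir -p pics; cat > h.py <<'E'
import numpy as np, cv2
from station import ctrl
def snap(n,name):
    s=ctrl.snapshot(n); np.savez('pics/'+name+'.npz',**s); cv2.imwrite('pics/'+name+'.png',s['frame'][:,:,::-1]); return s
def ray(s,u,v,z):
    E=np.array(s['extrinsics']); d=E[:3,:3]@np.array([(u-s['cx'])/s['fx'],-(v-s['cy'])/s['fy'],-1]); o=E[:3,3]
    return o+d*(z-o[2])/d[2]
def proj(s,p):
    E=np.array(s['extrinsics']); c=E[:3,:3].T@(np.array(p)-E[:3,3]); return s['cx']-s['fx']*c[0]/c[2], s['cy']+s['fy']*c[1]/c[2]
E
python3 - <<'E'
from h import *
a=snap('scene','s0');b=snap('top','t0')
for s in(a,b): print({k:s[k] for k in s if k!='frame'})
st=ctrl.get_state();print(st,ctrl.nose_length)
E
```

```text
{'fx': 474.2110714608441, 'fy': 474.2110714608441, 'cx': 272.46960614841305, 'cy': 211.5708422171915, 'extrinsics': array([[ 0.37929603, -0.59337494,  0.70995825,  1.34845868],
       [ 0.92519964,  0.23340352, -0.29921302, -0.37485154],
       [ 0.01183875,  0.77034342,  0.6375193 ,  0.77366532],
       [ 0.        ,  0.        ,  0.        ,  1.        ]])}
{'fx': 384.6153946161076, 'fy': 384.6153946161076, 'cx': 279.2541531138873, 'cy': 207.58611037203138, 'extrinsics': array([[ 0.07247003,  0.97170444, -0.22480786,  0.35082446],
       [-0.99735919,  0.07168202, -0.01167628, -0.02992949],
       [ 0.00476879,  0.22506036,  0.97433315,  0.95307563],
       [ 0.        ,  0.        ,  0.        ,  1.        ]])}
{'t': 0.1, 'q': array([ 1.34598105e+00,  2.60628115e-01, -1.39243839e-01,  1.17269349e+00,
        5.61774777e-06,  1.57081669e+00]), 'dq': array([-6.93147684e-05, -6.95085917e-04,  1.52660043e-03,  1.24896454e-03,
        9.54686803e-04, -9.55879769e-05]), 'tau': array([-5.62550613e-04, -4.06509304e+01,  2.54527760e+01,  1.01604365e-02,
       -3.13039800e-05,  1.50092495e-05]), 'eef_pos': array([0.11690513, 0.5112226 , 0.24754154]), 'ee_rot': array([ 1.12181143e-01,  9.93687380e-01, -8.78663135e-04, -1.02004203e-04]), 'contact_force': array([-0.16587281, -0.611831  , -0.06425122]), 'ft_torque': array([-0.04953264, -0.01208259,  0.00288687]), 'grasp_force': 0.0, 'width': 0.0852293654377948} 0.017
```

View pics/t0.png

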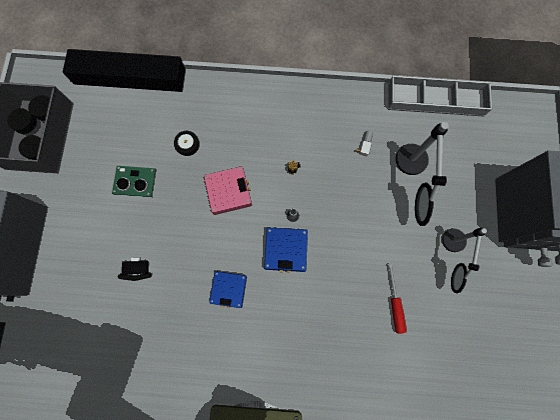

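View pics/s0.png

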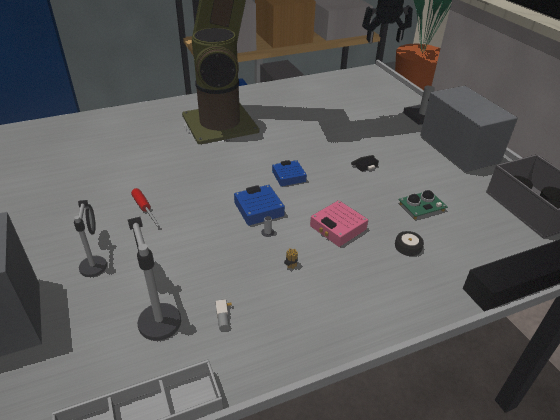

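The top view shows the candidates. Packs are large blue (286,250), small blue (228,289) and pink (228,190). Magnifiers are large (425,204) and small (459,278), both on the right. The post is at (292,215) and the standoffs at (292,167). I take the large blue pack and will check the sizes of both magnifiers.

```bash
cat >> h.py <<'E'
def pack(s,near=None):
    hsv=cv2.cvtColor(s['frame'],cv2.COLOR_RGB2HSV); m=cv2.inRange(hsv,(105,120,60),(130,255,255))
    m=cv2.morphologyEx(m,cv2.MORPH_CLOSE,np.ones((9,9)))
    cs=sorted(cv2.findContours(m,0,1)[0],key=cv2.contourArea)[::-1][:2]
    out=[]
    for c in cs:
        P=np.array([ray(s,u,v,0.034)[:2]*1000 for u,v in c[:,0]],np.float32)
        out.append((cv2.minAreaRect(P),cv2.boxPoints(cv2.minAreaRect(P)).round(0).tolist()))
    return out
E
python3 - <<'E'
from h import *
a=dict(np.load('pics/s0.npz'));b=dict(np.load('pics/t0.npz'))
for s in (b,a): print(pack(s))
print('post',ray(b,292.5,212,.046),ray(a,267.5,219.5,.046),'base',ray(b,292,219,0))
print('standoff',ray(b,292.5,165,.04),ray(a,291.5,250,.04))
print('small blue/pink',ray(b,228,289,.03),ray(b,228,190,.03))
def tri(p,q):
    A=[];B=[]
    for s,(u,v) in((b,p),(a,q)):
        o=s['extrinsics'][:3,3];d=ray(s,u,v,0)-o;d/=np.linalg.norm(d);M=np.eye(3)-np.outer(d,d);A.append(M);B.append(M@o)
    return np.linalg.lstsq(np.vstack(A),np.hstack(B),rcond=None)[0]
print('smallmag lens',tri((459,278),(90,218)))
print('bigmag lens, from top at z=.085 vs .14', ray(b,425,204,.085),ray(b,425,204,.14), 'small',ray(b,459,278,.085))
for n,top,bot in(('big',(427,183),(423,226)),('small',(463,263),(455,293))):
  print(n,[ray(b,*p,.085) for p in(top,bot)])
print('poles big',ray(b,412,159,0),'small',ray(b,455,240,0))
def crop(s,x0,y0,x1,y1,k): return cv2.resize(s['frame'][y0:y1,x0:x1,::-1],None,fx=k,fy=k,interpolation=2)
c1=crop(b,195,150,335,310,2.5);c2=crop(b,385,115,500,310,2.05)
h=min(len(c1),len(c2));cv2.imwrite('pics/c0.png',np.hstack([c1[:h],c2[:h]]))
E
```

```text
[(((462.9885559082031, -41.5071907043457), (100.88520050048828, 98.94517517089844), 0.8666735291481018), [[412.0, 7.0], [413.0, -92.0], [514.0, -90.0], [513.0, 9.0]]), (((359.134765625, 87.45481872558594), (75.40663146972656, 74.67003631591797), 86.16203308105469), [[319.0, 52.0], [394.0, 47.0], [399.0, 123.0], [324.0, 128.0]])]
[(((-883.60009765625, -558.1356201171875), (1410.9466552734375, 227.79054260253906), 1.4947367906570435), [[-1592.0, -463.0], [-1586.0, -690.0], [-175.0, -654.0], [-181.0, -426.0]]), (((446.96832275390625, 12.119430541992188), (150.83743286132812, 292.0739440917969), 30.005706787109375), [[309.0, 101.0], [455.0, -152.0], [585.0, -77.0], [439.0, 176.0]])]
post [ 0.55155762 -0.05174812  0.046     ] [ 0.56096323 -0.05536797  0.046     ] base [ 0.54357946 -0.05276653  0.        ]
standoff [ 0.67295695 -0.04410303  0.04      ] [ 0.67019599 -0.04190668  0.04      ]
small blue/pink [0.35936716 0.08688634 0.03      ] [0.59921043 0.11155657 0.03      ]
smallmag lens [ 0.42206008 -0.44088185  0.06104752]
bigmag lens, from top at z=.085 vs .14 [ 0.58459141 -0.35696378  0.085     ] [ 0.56978028 -0.33624337  0.14      ] small [ 0.42002676 -0.43046974  0.085     ]
big [array([ 0.63600628, -0.36231948,  0.085     ]), array([ 0.53212533, -0.35171532,  0.085     ])]
small [array([ 0.45403648, -0.44053754,  0.085     ]), array([ 0.38660444, -0.42057584,  0.085     ])]
poles big [ 0.72687366 -0.3564471   0.        ] small [ 0.52009804 -0.46274913  0.        ]
```

View pics/c0.png

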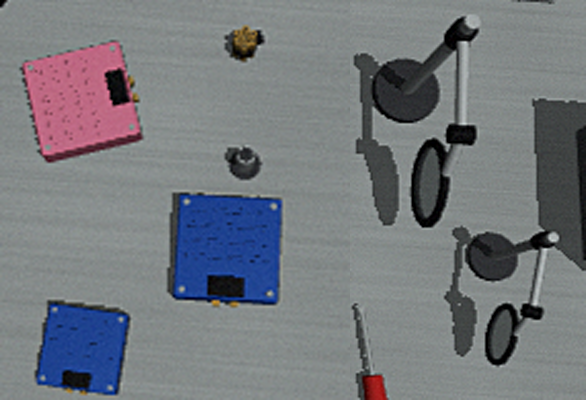

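The large blue pack measures 101x99 mm at (463,-41), yaw 1°, against 75 mm for the small one. The post is at (553,-53). The large magnifier's ring measures 104 mm and its lens is at (585,-357), on the right. That means a quarter turn counter-clockwise. The plan is to shift the pack about 45 mm to -y, push it onto the post with two fingers, then push its right end.

{"method": "apply_moves", "body": {"plan": [{"delta_pos": [0, 0, 0.1], "yaw": -0.8}, {"delta_pos": [0, 0, 0.1], "yaw": -0.81}, {"delta_pos": [0, 0, 0], "yaw": 0}], "fingers": 0}}

```text
t: 0.4
eef_pos: [0.1159, 0.5068, 0.1631]
ee_rot: [0.0, 1.0, -0.006, -0.001]
contact_force: [0.3, -0.7, -0.5]
width: 0.0436
grasp_force: 0.0
```

{"method": "apply_moves", "body": {"plan": [{"delta_pos": [-0.072, -0.092, 0]}, {"delta_pos": [-0.072, -0.092, 0]}, {"delta_pos": [-0.072, -0.092, 0]}, {"delta_pos": [-0.072, -0.092, 0]}, {"delta_pos": [-0.072, -0.092, 0]}, {"delta_pos": [-0.072, -0.092, 0]}, {"delta_pos": [-0.072, -0.092, 0]}, {"delta_pos": [-0.072, -0.092, 0]}, {"delta_pos": [-0.072, -0.092, 0]}, {"delta_pos": [-0.072, -0.092, 0]}, {"delta_pos": [-0.072, -0.092, 0]}, {"delta_pos": [-0.072, -0.08, 0]}]}}

```text
schema error: expected keys delta_pos, yaw
```

{"method": "apply_moves", "body": {"plan": [{"delta_pos": [-0.072, -0.092, 0], "yaw": 0}, {"delta_pos": [-0.072, -0.092, 0], "yaw": 0}, {"delta_pos": [-0.072, -0.092, 0], "yaw": 0}, {"delta_pos": [-0.072, -0.092, 0], "yaw": 0}, {"delta_pos": [-0.072, -0.092, 0], "yaw": 0}, {"delta_pos": [-0.072, -0.092, 0], "yaw": 0}, {"delta_pos": [-0.072, -0.092, 0], "yaw": 0}, {"delta_pos": [-0.072, -0.092, 0], "yaw": 0}, {"delta_pos": [-0.072, -0.092, 0], "yaw": 0}, {"delta_pos": [-0.072, -0.092, 0], "yaw": 0}, {"delta_pos": [-0.072, -0.092, 0], "yaw": 0}, {"delta_pos": [-0.072, -0.08, 0], "yaw": 0}]}}

```text
t: 1.6
eef_pos: [0.4644, 0.0731, 0.1703]
ee_rot: [0.002, 1.0, 0.0, 0.001]
contact_force: [-0.2, 0.2, 0.5]
width: 0.0001
grasp_force: 0.0
```

{"method": "apply_moves", "body": {"plan": [{"delta_pos": [0, 0, 0.09], "yaw": 0}, {"delta_pos": [0, 0, 0.09], "yaw": 0}, {"delta_pos": [0, 0, 0.09], "yaw": 0}, {"delta_pos": [0, 0, 0.075], "yaw": 0}, {"delta_pos": [0, -0.05, 0], "yaw": 0}, {"delta_pos": [0, -0.05, 0], "yaw": 0}, {"delta_pos": [0, 0, 0], "yaw": 0}]}}

```text
t: 2.3
eef_pos: [0.4638, 0.0336, 0.0313]
ee_rot: [0.002, 1.0, -0.0, 0.0]
contact_force: [-0.1, 0.5, 0.6]
width: 0.0001
grasp_force: 0.0
```

{"method": "apply_moves", "body": {"plan": [{"delta_pos": [0, -0.015, 0], "yaw": 0}, {"delta_pos": [0, -0.015, 0], "yaw": 0}, {"delta_pos": [0, -0.015, 0], "yaw": 0}, {"delta_pos": [0, -0.015, 0], "yaw": 0}, {"delta_pos": [0, -0.015, 0], "yaw": 0}, {"delta_pos": [0, -0.015, 0], "yaw": 0}, {"delta_pos": [0, -0.015, 0], "yaw": 0}, {"delta_pos": [0, -0.015, 0], "yaw": 0}, {"delta_pos": [0, -0.015, 0], "yaw": 0}, {"delta_pos": [0, 0, 0], "yaw": 0}]}}

```text
t: 3.3
eef_pos: [0.4635, -0.019, 0.0309]
ee_rot: [0.0, 1.0, 0.0, 0.001]
contact_force: [1.5, 3.3, 2.5]
width: 0.0001
grasp_force: 1.3
```

```bash
python3 - <<'E'
from h import *
b=snap('top','t1');print(pack(b));s=ctrl.get_state();print(s['eef_pos'],s['contact_force'])
E
```

```text
[(((461.7296142578125, -116.57064056396484), (100.5233383178711, 33.79957962036133), 2.6552083492279053), [[411.0, -102.0], [412.0, -136.0], [513.0, -131.0], [511.0, -97.0]])]
[ 0.46340735 -0.018937    0.03078736] [1.63419551 1.90816984 0.91465466]
```

View pics/t1.png

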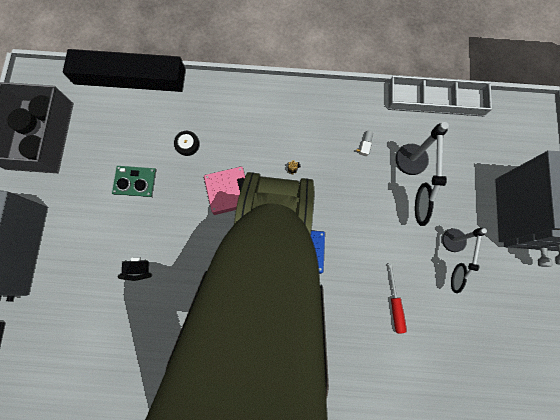

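The pack is now shifted to about (461,-84), yaw about 2°. The arm hides most of it, but its right edge is seen at y≈-134. Next I push it onto the post with two spread fingers that straddle the tabs.

{"method": "apply_moves", "body": {"plan": [{"delta_pos": [0, 0.04, 0], "yaw": 0}, {"delta_pos": [0, 0, -0.09], "yaw": 0}, {"delta_pos": [0, 0, -0.09], "yaw": 0}, {"delta_pos": [0.075, -0.07, 0], "yaw": 0}, {"delta_pos": [0.075, -0.07, 0], "yaw": 0}, {"delta_pos": [0.075, -0.065, 0], "yaw": 0}, {"delta_pos": [0, 0, 0], "yaw": 0}], "fingers": 0.65}}

```text
t: 4.05
eef_pos: [0.3668, -0.0866, 0.1015]
ee_rot: [0.002, 1.0, -0.001, -0.003]
contact_force: [-0.7, 0.4, -1.0]
width: 0.0558
grasp_force: 0.0
```

{"method": "apply_moves", "body": {"plan": [{"delta_pos": [0, 0, 0.095], "yaw": 0}, {"delta_pos": [0, 0, 0.09], "yaw": 0}, {"delta_pos": [0, 0, 0.005], "yaw": 0}, {"delta_pos": [0, 0, 0], "yaw": 0}]}}

```text
t: 4.45
eef_pos: [0.3717, -0.0848, 0.026]
ee_rot: [-0.0, 1.0, 0.0, -0.002]
contact_force: [-0.1, -0.4, 0.6]
width: 0.0557
grasp_force: 0.0
```

```bash
python3 - <<'E'
from h import *
a=snap('scene','s1');s=ctrl.get_state();print(s['eef_pos'],s['contact_force'])
cv2.imwrite('pics/s1c.png',cv2.resize(a['frame'][130:290,180:380,::-1],None,fx=3.5,fy=3.5))
E
```

```text
[ 0.37294038 -0.08499656  0.02678993] [ 0.13241646 -1.13179869  0.9446958 ]
```

View pics/s1c.png

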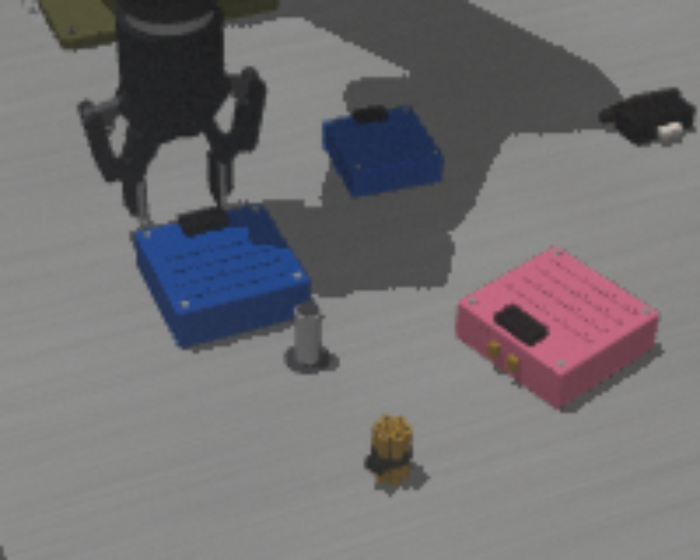

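Crop view: the fingers straddle the terminal block clear of the near side, and the post lies opposite the far side's left end. Pushing ahead.

{"method": "apply_moves", "body": {"plan": [{"delta_pos": [-0.03, 0, 0], "yaw": 0}, {"delta_pos": [-0.03, 0, 0], "yaw": 0}, {"delta_pos": [-0.015, 0, 0], "yaw": 0}, {"delta_pos": [-0.015, 0, 0], "yaw": 0}, {"delta_pos": [-0.015, 0, 0], "yaw": 0}, {"delta_pos": [-0.015, 0, 0], "yaw": 0}, {"delta_pos": [-0.015, 0, 0], "yaw": 0}, {"delta_pos": [-0.01, 0, 0], "yaw": 0}, {"delta_pos": [0, 0, 0], "yaw": 0}]}}

```text
t: 5.4
eef_pos: [0.4316, -0.085, 0.0263]
ee_rot: [-0.0, 1.0, 0.0, 0.0]
contact_force: [-1.0, -0.4, -0.2]
width: 0.0552
grasp_force: 0.3
```

```bash
cat >>h.py <<'E'
def packs(s):
    "scene view, blue blob nearest the post: top-face corners by hull of the lit top face"
    hsv=cv2.cvtColor(s['frame'],cv2.COLOR_RGB2HSV); m=cv2.inRange(hsv,(105,120,50),(130,255,255)); m[:150]=0; m[:,:150]=0
    m=cv2.morphologyEx(m,cv2.MORPH_CLOSE,np.ones((7,7)))
    c=max(cv2.findContours(m,0,1)[0],key=cv2.contourArea)
    ap=cv2.approxPolyDP(cv2.convexHull(c),3,True)[:,0]
    for u,v in ap: print((int(u),int(v)),'top',(ray(s,u,v,.034)*1000).round()[:2],'floor',(ray(s,u,v,0)*1000).round()[:2])
E
python3 - <<'E'
from h import *
a=snap('scene','s2');packs(a);s=ctrl.get_state();print(s['eef_pos'],s['contact_force'])
E
```

```text
(258, 195) top [450. -37.] floor [409. -21.]
(272, 216) top [540. -35.] floor [503. -20.]
(272, 226) top [574. -49.] floor [538. -34.]
(235, 235) top [ 572. -140.] floor [ 536. -129.]
(222, 204) top [ 451. -133.] floor [ 410. -122.]
[ 0.43163946 -0.08504865  0.02641666] [0.42872535 0.06221444 0.15377719]
```

The pack now sits at about (490,-84), nearly touching the post. I close the fingers and go to the right end of its near side.

{"method": "apply_moves", "body": {"plan": [{"delta_pos": [0.06, 0, 0], "yaw": 0}, {"delta_pos": [0, -0.04, 0], "yaw": 0}, {"delta_pos": [0, -0.0425, 0], "yaw": 0}, {"delta_pos": [0, 0, 0], "yaw": 0}, {"delta_pos": [0, 0, 0], "yaw": 0}, {"delta_pos": [-0.03, 0, 0], "yaw": 0}, {"delta_pos": [-0.02, 0, 0], "yaw": 0}, {"delta_pos": [-0.01, 0, 0], "yaw": 0}, {"delta_pos": [-0.01, 0, 0], "yaw": 0}], "fingers": 0}}

```text
t: 6.35
eef_pos: [0.4334, -0.1177, 0.0259]
ee_rot: [-0.0, 1.0, -0.0, -0.002]
contact_force: [-4.5, -1.6, 3.4]
width: 0.0
grasp_force: 2.2
```

{"method": "apply_moves", "body": {"plan": [{"delta_pos": [-0.015, -0.0205, 0], "yaw": -0.625}, {"delta_pos": [-0.015, -0.0205, 0], "yaw": -0.625}, {"delta_pos": [-0.015, -0.0205, 0], "yaw": -0.625}, {"delta_pos": [-0.015, -0.0205, 0], "yaw": -0.625}, {"delta_pos": [0, 0, 0], "yaw": 0}]}}

```text
t: 6.85
eef_pos: [0.464, -0.1479, 0.0262]
ee_rot: [-0.173, 0.985, -0.0, 0.001]
contact_force: [0.6, -0.8, 0.4]
width: 0.0001
grasp_force: 0.0
```

```bash
python3 - <<'E'
from h import *
a=snap('scene','s3');packs(a);s=ctrl.get_state();print(s['eef_pos'],s['contact_force'])
cv2.imwrite('pics/s3c.png',cv2.resize(a['frame'][130:290,180:380,::-1],None,fx=3.5,fy=3.5))
E
```

```text
(247, 196) top [444. -64.] floor [402. -50.]
(274, 213) top [531. -26.] floor [494. -10.]
(274, 222) top [562. -39.] floor [526. -24.]
(246, 241) top [ 600. -124.] floor [ 565. -112.]
(220, 223) top [ 519. -160.] floor [ 480. -150.]
(219, 213) top [ 482. -151.] floor [ 442. -141.]
[ 0.463349   -0.14732712  0.02618253] [ 1.03651811  0.3211457  -0.1761137 ]
```

View pics/s3c.png

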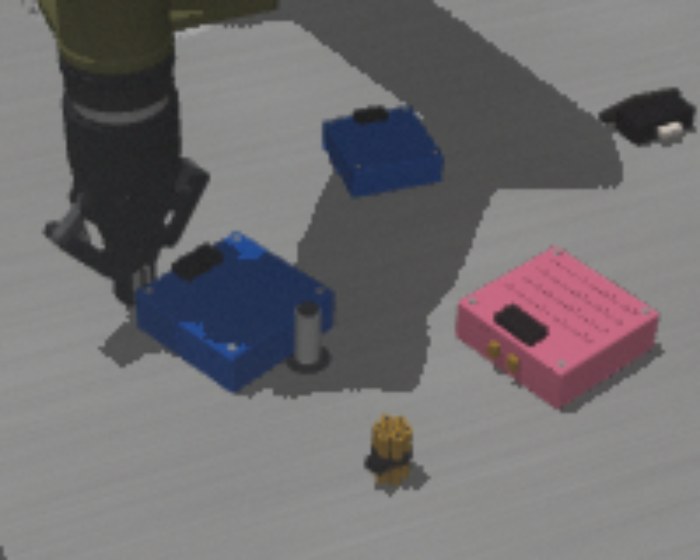

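The pack has turned about 24° on the post: its centre is at about (506,-88) and it rests against the sleeve. I continue the arc with more press.

{"method": "apply_moves", "body": {"plan": [{"delta_pos": [-0.02, -0.015, 0], "yaw": -0.625}, {"delta_pos": [-0.02, -0.015, 0], "yaw": -0.625}, {"delta_pos": [-0.018, -0.018, 0], "yaw": -0.625}, {"delta_pos": [-0.018, -0.018, 0], "yaw": -0.625}, {"delta_pos": [0, 0, 0], "yaw": 0}]}}

```text
t: 7.4
eef_pos: [0.4993, -0.1605, 0.026]
ee_rot: [-0.341, 0.94, -0.004, -0.005]
contact_force: [-7.3, -12.1, 1.3]
width: 0.0
grasp_force: 7.2
```

```bash
python3 - <<'E'
from h import *
a=snap('scene','s4');packs(a);s=ctrl.get_state();print(s['eef_pos'],s['contact_force'])
cv2.imwrite('pics/s4c.png',cv2.resize(a['frame'][130:290,180:380,::-1],None,fx=3.5,fy=3.5))
E
```

```text
(231, 199) top [ 440. -106.] floor [399. -94.]
(268, 203) top [490. -25.] floor [450.  -9.]
(261, 237) top [600. -87.] floor [565. -74.]
(222, 232) top [ 551. -165.] floor [ 514. -155.]
[ 0.49925952 -0.160467    0.02598253] [ -5.84184766 -13.48843875   0.49390591]
```

View pics/s4c.png

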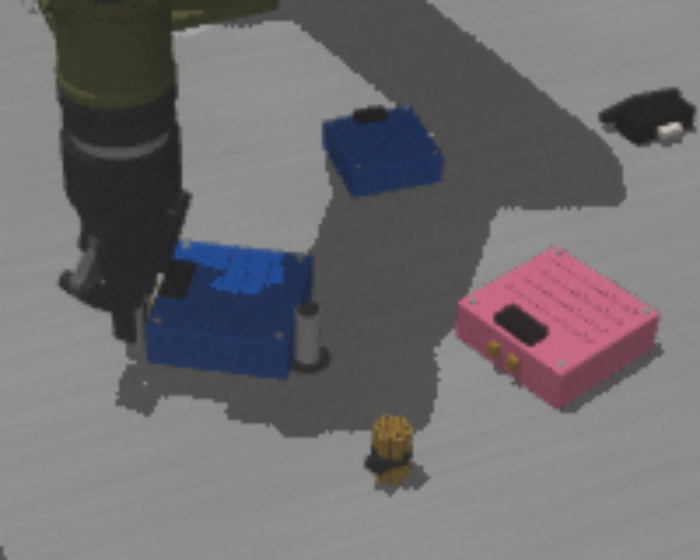

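View: the pack is at about 58° yaw, centre at about (502,-90). The post has slid towards the middle of the side, so the lever is gone and the press is 14 N. I continue from the pack's left side, which now faces the robot, near its terminal-end corner at (440,-106).

{"method": "apply_moves", "body": {"plan": [{"delta_pos": [0.05, 0, 0], "yaw": 0}, {"delta_pos": [0, 0, -0.1], "yaw": 0}, {"delta_pos": [0, 0, -0.1], "yaw": 0.917}, {"delta_pos": [0, 0, 0], "yaw": 0.917}, {"delta_pos": [0, 0, 0], "yaw": 0.917}, {"delta_pos": [0, 0, 0], "yaw": 0.917}, {"delta_pos": [0, 0, 0], "yaw": 0.917}, {"delta_pos": [0, 0, 0], "yaw": 0.917}, {"delta_pos": [0.095, 0.075, 0], "yaw": 0}, {"delta_pos": [0.095, 0.075, 0], "yaw": 0}, {"delta_pos": [0, 0, 0], "yaw": 0}, {"delta_pos": [0, 0, 0], "yaw": 0}]}}

```text
t: 8.65
eef_pos: [0.4134, -0.1031, 0.1062]
ee_rot: [0.035, 0.999, 0.0, -0.0]
contact_force: [1.6, -0.1, 0.1]
width: -0.0002
grasp_force: 0.0
```

```bash
python3 - <<'E'
from h import *
a=snap('scene','s5');packs(a);s=ctrl.get_state();print(s['t'],s['eef_pos'],s['ee_rot'],s['contact_force'])
b=snap('top','t5');print(pack(b))
E
```

```text
(231, 200) top [ 444. -108.] floor [403. -95.]
(268, 203) top [490. -25.] floor [450.  -9.]
(261, 237) top [600. -87.] floor [565. -74.]
(222, 232) top [ 551. -165.] floor [ 514. -155.]
(221, 223) top [ 519. -158.] floor [ 481. -148.]
8.7 [ 0.41528348 -0.1039885   0.10664473] [ 3.51216550e-02  9.99382694e-01 -1.02971404e-04  8.30718174e-04] [0.40027197 0.65421176 0.77004794]
[(((359.1190490722656, 87.25919342041016), (74.99261474609375, 74.67124938964844), 86.1689682006836), [[319.0, 52.0], [394.0, 47.0], [399.0, 122.0], [324.0, 127.0]]), (((510.6658935546875, -74.6044921875), (64.00515747070312, 99.242919921875), 58.854087829589844), [[452.0, -76.0], [537.0, -128.0], [570.0, -73.0], [485.0, -22.0]])]
```

{"method": "apply_moves", "body": {"plan": [{"delta_pos": [0, 0, 0.1], "yaw": 0}, {"delta_pos": [0, 0, 0.1], "yaw": 0}, {"delta_pos": [0, 0, 0], "yaw": 0}]}}

```text
t: 9.05
eef_pos: [0.4125, -0.104, 0.0231]
ee_rot: [0.036, 0.999, 0.001, -0.003]
contact_force: [-1.4, -0.6, -0.1]
width: 0.0001
grasp_force: 0.0
```

{"method": "apply_moves", "body": {"plan": [{"delta_pos": [-0.012, -0.006, 0], "yaw": 0}, {"delta_pos": [-0.012, -0.006, 0], "yaw": 0}, {"delta_pos": [-0.012, -0.006, 0], "yaw": 0}, {"delta_pos": [-0.012, -0.006, 0], "yaw": 0}, {"delta_pos": [-0.012, -0.006, 0], "yaw": 0}, {"delta_pos": [-0.012, -0.006, 0], "yaw": 0}, {"delta_pos": [-0.012, -0.006, 0], "yaw": 0}, {"delta_pos": [-0.012, -0.006, 0], "yaw": 0}, {"delta_pos": [-0.012, -0.006, 0], "yaw": 0}, {"delta_pos": [0, 0, 0], "yaw": 0}]}}

```text
t: 10.05
eef_pos: [0.4562, -0.1299, 0.0268]
ee_rot: [0.035, 0.999, -0.001, -0.0]
contact_force: [-3.7, -1.9, 0.5]
width: 0.0002
grasp_force: 2.0
```

```bash
python3 - <<'E'
from h import *
a=snap('scene','s6');packs(a);s=ctrl.get_state();print(s['t'],s['eef_pos'],s['contact_force'])
b=snap('top','t6');print(pack(b))
cv2.imwrite('pics/s6c.png',cv2.resize(a['frame'][130:290,180:380,::-1],None,fx=3.5,fy=3.5))
E
```

```text
(227, 209) top [ 475. -128.] floor [ 434. -117.]
(265, 213) top [523. -47.] floor [485. -32.]
(258, 248) top [ 631. -106.] floor [598. -94.]
(218, 243) top [ 583. -185.] floor [ 548. -176.]
10.1 [ 0.45622994 -0.12985433  0.02677005] [-4.05061524 -3.38056745 -0.17617684]
[(((359.2601623535156, 87.11430358886719), (75.04736328125, 74.7361068725586), 85.90884399414062), [[319.0, 52.0], [394.0, 47.0], [399.0, 122.0], [325.0, 127.0]]), (((540.7926025390625, -96.8267822265625), (69.01201629638672, 103.91580963134766), 59.66935348510742), [[479.0, -100.0], [568.0, -153.0], [603.0, -93.0], [513.0, -41.0]])]
```

View pics/s6c.png

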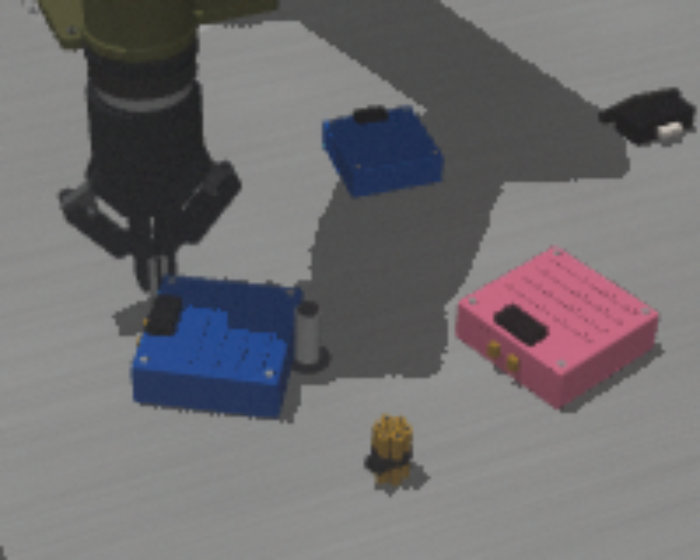

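The push slid the pack along the post, still at about 60° and centre about (533,-110), which restored the lever with the post at local y +11. Now I push the terminal side near its outer end at (542,-173), towards +y.

{"method": "apply_moves", "body": {"plan": [{"delta_pos": [0.04, 0, 0], "yaw": 0}, {"delta_pos": [0, 0, -0.1], "yaw": 0}, {"delta_pos": [0, 0, -0.1], "yaw": 0}, {"delta_pos": [-0.079, -0.056, 0], "yaw": 0}, {"delta_pos": [-0.079, -0.056, 0], "yaw": 0}, {"delta_pos": [-0.079, -0.056, 0], "yaw": 0}, {"delta_pos": [0, 0, 0], "yaw": 0}, {"delta_pos": [0, 0, 0.1], "yaw": 0}, {"delta_pos": [0, 0, 0.1], "yaw": 0}, {"delta_pos": [0, 0, 0], "yaw": 0}]}}

```text
t: 11.15
eef_pos: [0.5268, -0.1995, 0.0223]
ee_rot: [0.035, 0.999, 0.002, -0.004]
contact_force: [-1.5, 0.7, -0.9]
width: -0.0001
grasp_force: 0.0
```

{"method": "apply_moves", "body": {"plan": [{"delta_pos": [0, 0.015, 0], "yaw": 0}, {"delta_pos": [0, 0.015, 0], "yaw": 0}, {"delta_pos": [-0.01, 0.006, 0], "yaw": 0}, {"delta_pos": [-0.01, 0.006, 0], "yaw": 0}, {"delta_pos": [-0.01, 0.006, 0], "yaw": 0}, {"delta_pos": [-0.01, 0.006, 0], "yaw": 0}, {"delta_pos": [-0.01, 0.006, 0], "yaw": 0}, {"delta_pos": [-0.01, 0.006, 0], "yaw": 0}, {"delta_pos": [0, 0, 0], "yaw": 0}]}}

```text
t: 12.05
eef_pos: [0.5582, -0.1775, 0.0269]
ee_rot: [0.035, 0.999, -0.001, 0.002]
contact_force: [1.3, -5.1, 2.5]
width: -0.0003
grasp_force: 2.2
```

```bash
python3 - <<'E'
from h import *
a=snap('scene','s7');packs(a);s=ctrl.get_state();print(s['t'],s['eef_pos'],s['contact_force'])
b=snap('top','t7');print(pack(b))
cv2.imwrite('pics/s7c.png',cv2.resize(a['frame'][130:290,180:380,::-1],None,fx=3.5,fy=3.5))
E
```

```text
(258, 208) top [499. -56.] floor [460. -41.]
(266, 242) top [620. -82.] floor [586. -69.]
(226, 248) top [ 605. -173.] floor [ 571. -164.]
(225, 232) top [ 553. -158.] floor [ 517. -149.]
(245, 209) top [491. -87.] floor [451. -74.]
12.1 [ 0.55814253 -0.17750232  0.0268993 ] [ 1.82258954 -4.61031147  2.1462951 ]
[(((532.432861328125, -103.71311950683594), (87.90132904052734, 103.21910095214844), 80.79061889648438), [[474.0, -139.0], [576.0, -155.0], [590.0, -69.0], [489.0, -52.0]]), (((393.4037170410156, 82.63569641113281), (74.72349548339844, 20.027713775634766), 72.32217407226562), [[373.0, 50.0], [392.0, 44.0], [414.0, 115.0], [395.0, 121.0]])]
```

View pics/s7c.png

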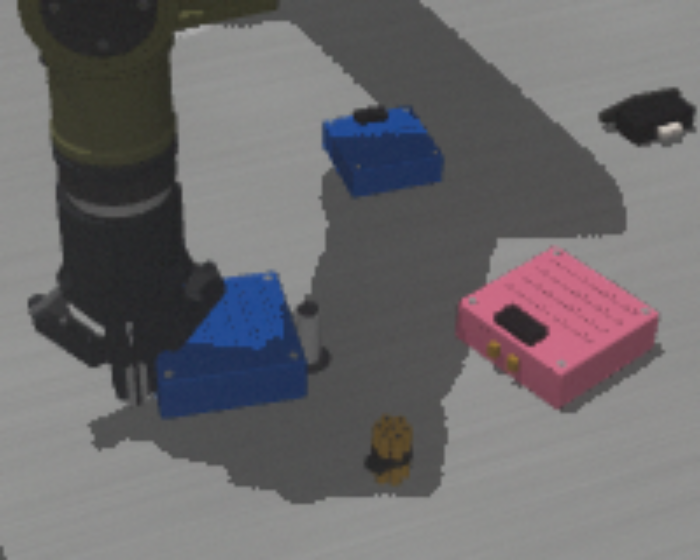

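The pack is at about 81° and beside the post. One small further nudge, then I back off, lift clear and verify.

{"method": "apply_moves", "body": {"plan": [{"delta_pos": [-0.006, 0.006, 0], "yaw": 0}, {"delta_pos": [-0.003, 0.004, 0], "yaw": 0}, {"delta_pos": [0, 0, 0], "yaw": 0}, {"delta_pos": [0, -0.04, 0], "yaw": 0}, {"delta_pos": [0, -0.03, 0], "yaw": 0}, {"delta_pos": [0, 0, -0.1], "yaw": 0}, {"delta_pos": [0, 0, -0.1], "yaw": 0}, {"delta_pos": [0.1, 0, -0.03], "yaw": 0}, {"delta_pos": [0.1, 0, -0.03], "yaw": 0}, {"delta_pos": [0.1, 0, -0.03], "yaw": 0}, {"delta_pos": [0.1, -0.05, -0.03], "yaw": 0}, {"delta_pos": [0, 0, 0], "yaw": 0}]}}

```text
t: 13.35
eef_pos: [0.3917, -0.2094, 0.1547]
ee_rot: [0.037, 0.999, 0.001, -0.002]
contact_force: [0.4, -0.4, 0.5]
width: 0.0001
grasp_force: 0.0
```

```bash
python3 - <<'E'
from h import *
b=snap('top','t8');print(pack(b));s=ctrl.get_state();print(s['t'],s['eef_pos'],s['contact_force'])
E
```

```text
[(((530.6837158203125, -110.4863510131836), (99.45946502685547, 103.27133178710938), 86.61984252929688), [[476.0, -157.0], [579.0, -163.0], [585.0, -64.0], [482.0, -58.0]]), (((359.3056945800781, 87.66964721679688), (74.5303955078125, 74.87126159667969), 86.0420150756836), [[319.0, 53.0], [394.0, 48.0], [399.0, 122.0], [325.0, 127.0]])]
13.4 [ 0.39455176 -0.20964365  0.15450845] [ 0.52579498 -0.09105052  0.12945955]
```

View pics/t8.png

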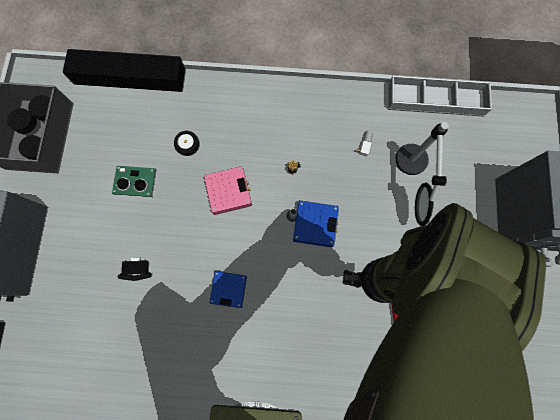

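The terminal side faces the magnifier: yaw is 86.6° against a lens axis of about 84°, the centre is 61 mm from the post, and the other things are unmoved. I raise the arm to be clear of everything, then hand in.

{"method": "apply_moves", "body": {"plan": [{"delta_pos": [0, 0, -0.1], "yaw": 0}, {"delta_pos": [0, 0, -0.1], "yaw": 0}, {"delta_pos": [0, 0.1, -0.05], "yaw": 0}, {"delta_pos": [0, 0.1, 0], "yaw": 0}, {"delta_pos": [0, 0, 0], "yaw": 0}, {"delta_pos": [0, 0, 0], "yaw": 0}, {"delta_pos": [0, 0, 0], "yaw": 0}]}}

```text
t: 14.1
eef_pos: [0.4029, -0.1302, 0.2536]
ee_rot: [0.035, 0.999, 0.0, -0.001]
contact_force: [-0.1, -0.3, 0.1]
width: 0.0003
grasp_force: 0.0
```

```bash
python3 -c "
from station import ctrl
print(ctrl.get_state()['contact_force']);print(ctrl.close_job())"
```

```text
[-0.10168194 -0.30512419  0.12953795]
the job is handed in; nothing more can be done
None
```

The job is handed in (no verdict was returned): the pack was pivoted on the post to about 87° with its terminal side facing the magnifier on the right, centre about 61 mm from the post, and the arm lifted clear.

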